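# Release a worn die insert from its push-to-release holder

## Task

The die insert with the single long slot in its top face is due for regrinding. Press it down into the holder until its latch lets go and it springs up, then draw it out and set it down gently, standing upright on the floor of the regrind tray. Leave the insert with the two round holes locked in its bay, and do not disturb the worn bush, the wrench or the guide post.

Things in the scene. Friction and masses are not known exactly. Their poses are not given: they have to be found in the camera images.
- slot_insert: Die insert to take out: upright block 40 (its x) x 60 (its y) x 70 mm (its z), 0.3 to 0.6 kg, aluminium with a steel top face bearing one long dark slot 12 x 44 mm along y. Origin: centre of its underside, z up to the top face. At the start it rests loose on a spring lift, locked in one of the holder's two bays, top flush with the holder's top, so it cannot be gripped.
- round_insert: The other die insert, same block and size, but with two dark round holes of 15 mm in its top face. Origin at the centre of its underside. Locked flush in the other bay by a latch of the same kind; it stays there.
- holder: Fixed grey block 110 (x) x 210 (y) x 100 mm high, with two bays side by side along y, centred 47 mm either side of its middle: upright wells 44 (x) x 64 mm (y), 2 mm clear of the insert all round. Which insert is in which bay varies. Origin: centre of its underside; a locked insert's origin is 30 mm above it, its x and y along the holder's.
- tray: Regrind tray: fixed, open grey plastic box 140 (x) x 220 (y) x 30 mm high outside, walls and floor 4 mm thick. Origin at the centre of its underside. It stands on one side of the robot's x axis and the holder on the other; which is where varies.
- worn_bush: Worn dark steel bush, flanged at the top, 54 mm across and 44 mm high, standing in the tray, about 55 to 70 mm from its middle towards the tray's +y end. Origin at the centre of its underside. The rest of the tray is free.
- wrench: Wrench 170 mm long lying flat on the bench between holder and tray. Origin near its middle.
- guide_post: Steel guide post with a ribbed ball cage, 165 mm high, 56 mm across its foot, standing beyond the holder and tray. Origin at the centre of its underside.
- lift_a (a joint): Spring lift under the insert in the holder's +y bay; metres, 0 = locked flush, up positive. Pressing the insert's top down takes 4 to 10 N; at about -0.004 the latch lets go, at -0.009 is a hard stop: 6 to 7 mm held for 0.4 s is a good press. When the pusher withdraws it lifts the insert to 0.035 (35 mm above flush) in about 0.5 s and stays up; it does not lock again.
- lift_b (a joint): The same kind of spring lift in the holder's -y bay, with the same values and behaviour.
There are look-alikes about, which are no part of the job. Leave any blue or yellow look-alike of the worn_bush alone.

How it is judged:
By the outcome, as a careful person would: the job done as asked, in the order asked, and still so for the second after the job is handed in, with the robot touching nothing.
It also fails if it takes over 48 s, if anything falls off the work surface, if the arm or the gripper's body presses on something with over 40 N, if the wrist force passes 120 N, or if a joint passes its speed limit or range.

## Robot

A 6-joint arm with a two-finger parallel gripper is mounted at the origin on the work surface. World frame = base frame: x ahead of the robot, y to its left, z up, the work surface at z = 0. Lengths are in mm, angles in rad, forces in N, time in s.
With the tool pointing down it reaches from about 275 to 1000 mm from the base axis. Payload 8.4 kg.
Tool frame: the origin (TCP) lies midway between the tips of the shut fingers; the grasp point (between the pads) lies 19 mm behind it; z points along the fingers, y is the direction in which the jaws open and shut (so a half turn about z gives the same grasp; the last joint's range is limited). The gripper opens to 85 mm and grips with 20 to 120 N. Pads are 22 mm wide; open, the fingers measure 114 mm over their backs; the gripper's body (76 mm by 85 mm) begins 54 mm behind the grasp point. The pads swing forward as they close: fully open they stand 13 mm farther back than shut.
Start: joints at [-1.337, 0.353, 1.633, -0, 1.155, -0.002], TCP at [146.011, -607.708, 231.281] pointing down, gripper open.
Joint ranges: [-2.63, 2.63], [-0.92, 2.1], [0.06, 2.66], [-1.3, 4.44], [0, 2.69], [-3.02, 3.02]. Speed limits (rad/s): [2.22, 2.22, 2.79, 3.14, 3.14, 3.14].

## Interface

Orientations are given as [roll, pitch, yaw] about the fixed x, y, z axes, in that order (R = Rz(yaw) Ry(pitch) Rx(roll)).
In Python, from rig import r gives the robot as it stands.
- The arm moves only by the tool play_rows, never from a script. Its argument "moves" is a list of rows, each a list of 3 entries, a list of its own where there are three numbers: the turn, a rotation vector about the tool's x, y, z in degrees, then the shift along the tool's x, y, z in mm, then the opening, from 0 (shut) to 1 (fully open). A call has 1 to 20 rows; each row is the pose to reach, as a shift and turn from the pose measured when the call began, along the tool's axes at that moment; what a row does not reach only later rows make up. A row lasts 1/10 s, in which the tool goes at most 50 mm and 8.59 degrees, less where a joint would pass 70% of its speed; a pose out of reach is approached as far as the arm can. A call with a gripper value outside its range is refused whole. The fingers move at their own pace and stop on an object; "newtons" is the grip in N (left out, the last holds). Time passes only in rows, so rows that repeat a pose let the fingers close. It gives the time, the measured TCP pose, the force and the opening at its end, in the units of the state.
- r.sense(): the state, without advancing time (a new reading comes with each control period).
- r.grab_frame(name): name is "side" or "top" or "wrist"; returns a dict with "color" (480x640x3 uint8, red, green, blue), "K" (3x3 intrinsics, pixels), "k1" (the pictures are not rectified: a ray, as slopes to the right and down, at radius r is drawn at 1 + k1 r^2 times it, then the intrinsics apply), "rvec" (rotation vector, rad) and "tvec" (3), from world to camera coordinates, as OpenCV has them; the wrist camera has in their place "T_tool_cam" (4x4, takes a point from camera to tool coordinates, whose origin is the TCP and whose axes are the flange's). Camera axes: x right, y down, z forward; pixel columns grow to the right and rows downward; lengths in mm; the calibration is good to about 2 mm. A picture is of the moment at which its call begins: read the wrist's pose just before it. There is no depth.
- r.sign_off(): hands the job in, once; it reports no verdict.
Trained networks look in a picture, given as the dict that the camera call returned (one of the last four; its "shot" number tells which), for a name from the list of things; names that differ only in an ending like _2 or _b are one class to them, and where a whole thing is asked for, a point or a joint stands for the part that bears it (a point fixed in the world has none). Each returns a list of dicts, best first, with "conf" (0 to 1); they miss things now and then, are a little off and sometimes report something else, mostly with a low value. They report only what shows in the picture. A call takes as long as a camera call. They do not tell look-alikes from the thing itself.
- r.silhouettes(picture, name): "mask" (480x640 bool, what is visible of it) and "location" ([column, row] in pixels, amid what is visible of it).
The state is a dict: "clock": time; "qpos": joint angles; "qvel": joint speeds; "joint_efforts": joint torques, N m; "eef_pos": TCP position; "tcp_rot": TCP orientation; "contact_force": force on the tool from outside, world axes, zero at the start; "wrist_torque": the same for the moment, N m; "opening": opening from 0.0 (shut) to 1.0 (fully open).
Only numpy, scipy, OpenCV 4.12 (cv2) and the standard library are available. Lean on these libraries where they do the work, as an engineer would, in place of code of your own. Each camera call takes 0.05 s, during which the arm holds its last target.

## Working session

There is one attempt and no reset: what is moved stays moved. The work goes in short steps, Python scripts to look and compute and a tool call to move; the robot and the scene stay as the last step left them, time stands still between calls to the robot, and variables do not carry over. Pictures are saved under pics/ and viewed, and the job is handed in when it is done.

Besides the shell and the picture viewer there is one more tool, called after "Call:" by a JSON object that holds its "api" and its "payload", one argument or row to a line. play_rows: Moves the arm, as the interface text tells. Its arguments: {"type":"object","properties":{"moves":{"type":"array"},"newtons":{"type":"number"}},"required":["moves"]}

```bash
ls; mkdir -p pics; python3 - <<'E'
from rig import r
import cv2,pickle
s=r.sense();print(s)
d={}
for n in("top","side","wrist"):
    f=r.grab_frame(n);d[n]=f
    cv2.imwrite(f"pics/{n}0.png",f["color"][:,:,::-1]);print({k:v for k,v in f.items() if k!="color"})
    for nm in("slot_insert","round_insert","holder","tray","worn_bush"):
        for o in r.silhouettes(f,nm)[:3]: print(n,nm,o["conf"],o["location"],o["mask"].sum())
pickle.dump((s,d),open("f0.pkl","wb"))
E
```

```text
pics
{'clock': 0.0, 'qpos': array([-1.33737132e+00,  3.53618362e-01,  1.63414684e+00,  3.76602603e-06,
        1.15521592e+00, -2.39887105e-03]), 'qvel': array([ 0.00049921,  0.00110156,  0.00122744,  0.00249125, -0.00058428,
        0.00079976]), 'joint_efforts': array([ 8.23314567e-04, -6.05236173e+01, -3.42064941e+01, -1.12807620e-04,
        9.31434974e-03,  7.47473017e-07]), 'eef_pos': array([ 145.91669868, -607.22680231,  230.57485468]), 'tcp_rot': array([-3.14020419e+00, -6.77410783e-06,  2.35822353e-01]), 'contact_force': array([ 0.37382493, -0.03453839, -0.75451747]), 'wrist_torque': array([ 0.02777166, -0.00963602, -0.00287575]), 'opening': 0.9980228290303206}
{'K': array([[584.27490366,   0.        , 322.8322351 ],
       [  0.        , 584.27490366, 245.76480667],
       [  0.        ,   0.        ,   1.        ]]), 'k1': 0.017088354265946154, 'rvec': array([ 2.15947734, -2.16902439,  0.12883902]), 'tvec': array([  -7.64480249,  583.59728969, 1170.03128783]), 'shot': 1}
top slot_insert 0.92 [232.5, 252.4] 676
top round_insert 0.73 [188.2, 261.7] 654
top holder 0.61 [213.5
[... 715 characters left out ...]
0.79 [406.9, 331.6] 11752
side worn_bush 0.88 [357.2, 297.4] 1115
side worn_bush 0.81 [291.9, 410.0] 2135
side worn_bush 0.78 [354.7, 241.3] 685
{'K': array([[360.15595765,   0.        , 321.96298838],
       [  0.        , 360.15595765, 246.94718645],
       [  0.        ,   0.        ,   1.        ]]), 'k1': -0.06590213598001274, 'T_tool_cam': array([[-1.36498668e-03, -9.49863038e-01, -3.12663310e-01,
         8.06071010e+01],
       [ 9.99998616e-01, -1.59405762e-03,  4.77035881e-04,
        -2.92630964e-01],
       [-9.51522083e-04, -3.12662226e-01,  9.49863899e-01,
        -1.43947248e+02],
       [ 0.00000000e+00,  0.00000000e+00,  0.00000000e+00,
         1.00000000e+00]]), 'shot': 3}
```

View pics/top0.png

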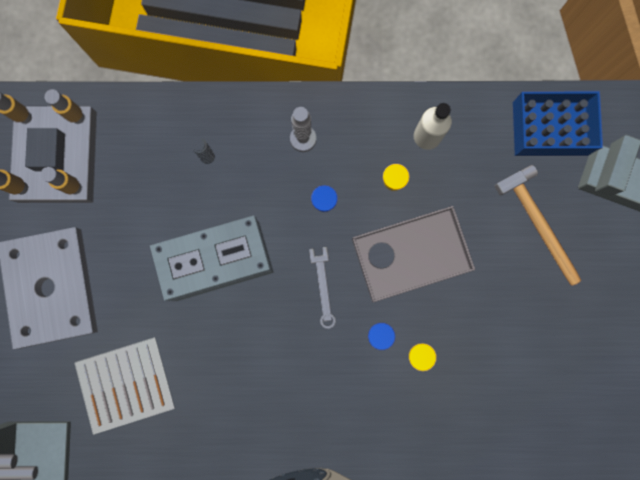

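View pics/side0.png

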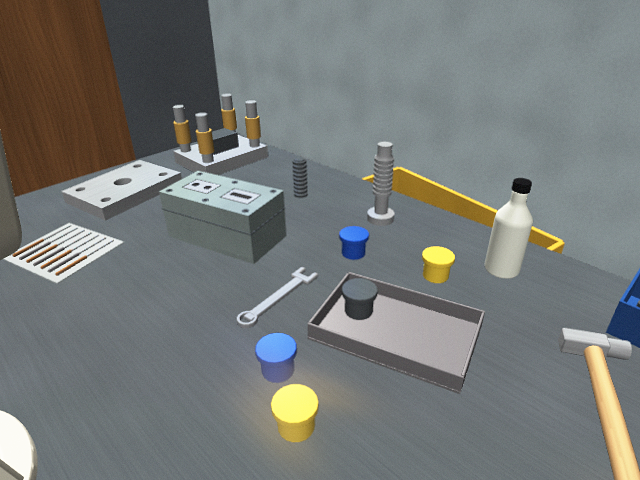

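```bash
cat > h.py <<'E'
import numpy as np,cv2
from scipy.spatial.transform import Rotation as R
def toolT(s):
    T=np.eye(4);T[:3,:3]=R.from_euler('xyz',s["tcp_rot"]).as_matrix();T[:3,3]=s["eef_pos"];return T
def camT(f,s=None): # cam->world
    if "rvec" in f:
        Rm=cv2.Rodrigues(f["rvec"])[0];T=np.eye(4);T[:3,:3]=Rm.T;T[:3,3]=-Rm.T@f["tvec"];return T
    return toolT(s)@f["T_tool_cam"]
def dist(f): return np.array([f["k1"],0,0,0,0.])
def ray(f,uv,s=None):
    T=camT(f,s);p=cv2.undistortPointsIter(np.array(uv,float).reshape(-1,1,2),f["K"],dist(f),None,None,(3,50,1e-10)).reshape(-1,2)
    d=np.c_[p,np.ones(len(p))]@T[:3,:3].T
    return T[:3,3],d
def onz(f,uv,z,s=None):
    o,d=ray(f,uv,s);return o+d*((z-o[2])/d[:,2])[:,None]
def proj(f,P,s=None):
    T=np.linalg.inv(camT(f,s))
    return cv2.projectPoints(np.array(P,float).reshape(-1,1,3),cv2.Rodrigues(T[:3,:3])[0],T[:3,3],f["K"],dist(f))[0].reshape(-1,2)
E
python3 - <<'E'
import pickle,cv2
from h import *
s,d=pickle.load(open("f0.pkl","rb"))
f=d["top"];print(camT(f))
print(onz(f,[[232.5,252.4],[188.2,261.7],[213.5,260.2]],100).round(1))
print(onz(f,[[391.9,176],[325.3,197.5],[425.4,356.2]],44).round(1), onz(f,[[414.9,255.3]],15).round(1))
im=f["color"][150:390,110:510,::-1];cv2.imwrite("pics/top0z.png",cv2.resize(im,(800,480),interpolation=3))
E
```

```text
[[-4.63626238e-03 -9.93413752e-01  1.14488525e-01  4.45762974e+02]
 [-9.99981576e-01  4.15714140e-03 -4.42328632e-03 -4.89537471e+00]
 [ 3.91820847e-03 -1.14506923e-01 -9.93414723e-01  1.22918219e+03]
 [ 0.00000000e+00  0.00000000e+00  0.00000000e+00  1.00000000e+00]]
[[563.7 165.5 100. ]
 [545.9 250.8 100. ]
 [548.6 202.  100. ]]
[[ 727.1 -153.8   44. ]
 [ 682.5  -15.7   44. ]
 [ 359.4 -214.    44. ]] [[ 564.8 -202.5   15. ]]
```

View pics/top0z.png

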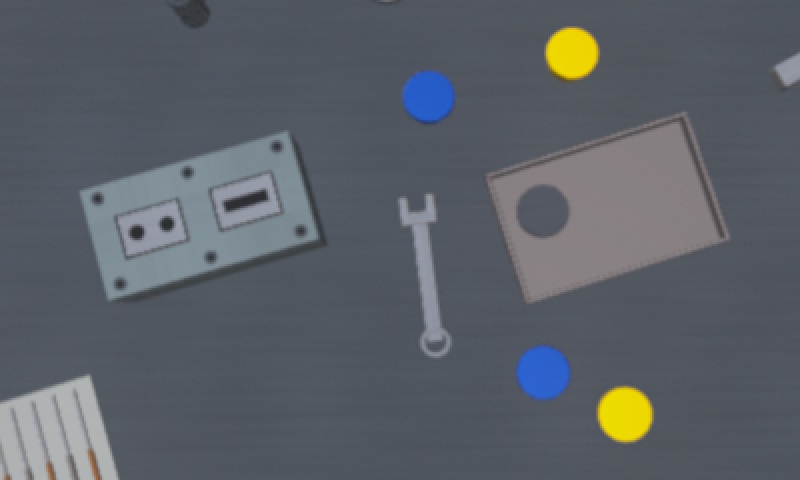

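The top view shows the holder at image left, around (210,258). The slotted insert is in its right bay (232,250) and the round-hole insert in the left bay (187,263). The tray is at (414,254) with the dark bush at (381,256). The wrench stands between holder and tray. I'll fit the holder and tray poses next.

```bash
cat >> h.py <<'E'
from scipy.optimize import least_squares
def fitrect(f,uv,hx,hy,z,s=None,g=None):
    P=onz(f,uv,z,s)[:,:2];c=P.mean(0)
    L=np.array([[hx,hy],[hx,-hy],[-hx,-hy],[-hx,hy]])
    def pts(p):
        cc,ss=np.cos(p[2]),np.sin(p[2]);return L@np.array([[cc,ss],[-ss,cc]])+p[:2]
    r_=least_squares(lambda p:(proj(f,np.c_[pts(p),np.full(4,z)],s)-uv).ravel(),[*c,.28])
    return r_.x[:2].round(1),np.degrees(r_.x[2]).round(2),r_.fun.round(1)
def mv(s,P,yaw): # shift in tool axes & turn about tool z (deg) to reach TCP P, yaw deg, tool down
    T=toolT(s);M=T[:3,:3].T
    Rt=R.from_euler('xyz',[np.pi,0,np.radians(yaw)]).as_matrix()
    return np.degrees(R.from_matrix(M@Rt).as_rotvec()).round(2),(M@(np.array(P)-T[:3,3])).round(1)
E
python3 - <<'E'
import pickle
from h import *
s,d=pickle.load(open("f0.pkl","rb"));f=d["top"]
z=lambda a:np.array(a)/2.+[110,150]-.25
# order +x+y, +x-y, -x-y, -x+y : TL,TR,BR,BL
print(fitrect(f,z([(80,192),(289,131),(318,240),(107,300)]),55,105,100))
print(fitrect(f,z([(115,215),(178,199),(188,240),(126,258)]),20,30,100))
print(fitrect(f,z([(210,187),(269,172),(282,212),(222,230)]),20,30,100))
print(fitrect(f,z([(487,175),(685,113),(729,239),(527,302)]),70,110,30))
print(onz(f,z([(246,202)]),100),onz(f,z([(543,211)]),44))
print(mv(s,[530,160,280],106.3))
E
```

```text
(array([554.1, 210.5]), np.float64(15.86), array([-0.3, -0.5, -0.3,  0.4,  0.3, -0.1,  0.3,  0.2]))
(array([542. , 255.7]), np.float64(15.16), array([ 0.8,  0.7, -0.5,  0.5, -0.5, -0.2,  0.2, -0.9]))
(array([568.6, 165.3]), np.float64(16.04), array([ 0.3,  1.1,  0.6,  0. , -0.5, -0.4, -0.4, -0.7]))
(array([ 567.9, -196.9]), np.float64(17.1), array([-1. , -0.5,  0.6, -0.7,  0.6,  0.3, -0.2,  0.8]))
[[566.88726148 165.02116825 100.        ]] [[ 562.39005381 -129.16942751   44.        ]]
(array([-6.000e-02, -6.000e-02, -9.279e+01]), array([ 552.7, -656.3,  -48.5]))
```

Call:
{"api": "play_rows", "payload": {
  "moves": [
    [[0, 0, -8], [50, -60, -20], 0.5],
    [[0, 0, -16], [100, -120, -40], 0],
    [[0, 0, -24], [150, -180, -50], 0],
    [[0, 0, -32], [200, -240, -50], 0],
    [[0, 0, -40], [250, -300, -50], 0],
    [[0, 0, -48], [300, -360, -50], 0],
    [[0, 0, -56], [350, -420, -50], 0],
    [[0, 0, -64], [400, -480, -50], 0],
    [[0, 0, -72], [450, -540, -50], 0],
    [[0, 0, -80], [500, -600, -50], 0],
    [[0, 0, -88], [550, -650, -50], 0],
    [[0, 0, -92.4], [580, -670, -50], 0],
    [[0, 0, -92.4], [580, -670, -50], 0],
    [[0, 0, -92.4], [580, -670, -50], 0],
    [[0, 0, -92.4], [580, -670, -50], 0],
    [[0, 0, -92.4], [580, -670, -50], 0]
  ]
}}

```text
clock: 2.5
eef_pos: [510.2, 102.1, 280.8]
tcp_rot: [3.141, 0.0, 1.849]
contact_force: [0.7, -0.7, -0.2]
opening: -0.001
```

```bash
cat > w.py <<'E'
from rig import r
from h import *
import pickle,sys
n=sys.argv[1]
s=r.sense();f=r.grab_frame("wrist");pickle.dump((s,f),open(n+".pkl","wb"))
cv2.imwrite(f"pics/{n}.png",f["color"][:,:,::-1])
for k in("clock","eef_pos","tcp_rot","contact_force","opening","qpos"):print(k,s[k])
E
python3 w.py w1
python3 - <<'E'
import pickle
from h import *
s,f=pickle.load(open("w1.pkl","rb"))
im=f["color"][:,:,::-1].copy()
a=np.radians(15.86);Rm=np.array([[np.cos(a),-np.sin(a)],[np.sin(a),np.cos(a)]])
for hx,hy,c in((55,105,(0,0)),(20,30,(0,47)),(20,30,(0,-47))):
    L=(np.array([[hx,hy],[hx,-hy],[-hx,-hy],[-hx,hy]])+c)@Rm.T+[554.1,210.5]
    q=proj(f,np.c_[L,np.full(4,100)],s);cv2.polylines(im,[q.round().astype(int)],True,(0,0,255),1)
cv2.imwrite("pics/w1o.png",im)
E
```

```text
clock 2.5
eef_pos [510.19149179 102.07624619 280.82730727]
tcp_rot [3.14095440e+00 2.28713493e-04 1.84897295e+00]
contact_force [ 0.74204309 -0.69034051 -0.21743222]
opening -0.0006239046956849207
qpos [ 1.94699204e-01  1.41590949e-01  1.79829585e+00 -1.87361326e-04
  1.20105076e+00 -8.34098453e-02]
```

View pics/w1o.png

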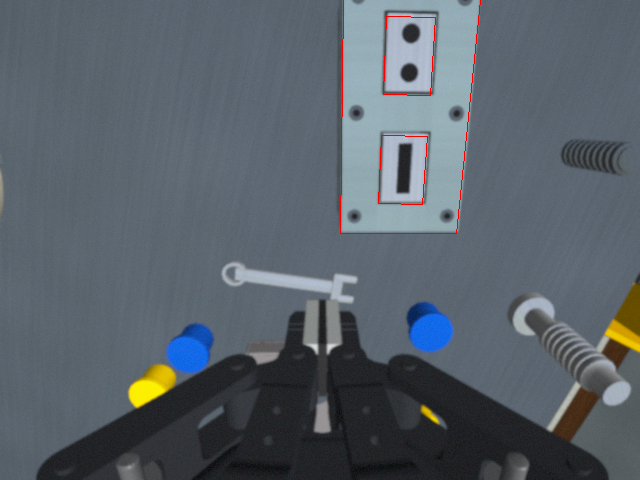

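The overlay fits to about 1 px. The slot insert shows at (404,168), the round insert at (410,53). Now I'll move above the insert.

```bash
python3 - <<'E'
from rig import r
from h import *
s=r.sense();print(s["clock"],s["eef_pos"],s["qvel"].round(2));print(mv(s,[567,165.2,135],105.9))
E
```

```text
2.55 [513.76350023 107.62675579 281.00478482] [-0.08 -0.05  0.08 -0.02  0.01 -0.14]
(array([ 0.26, -0.16,  0.09]), array([ 40.3,  66.4, 146.4]))
```

Call:
{"api": "play_rows", "payload": {
  "moves": [
    [[0, 0, 0], [20, 33, 20], 0],
    [[0, 0, 0], [40, 66, 60], 0],
    [[0, 0, 0], [40.3, 66.4, 100], 0],
    [[0.2, -0.1, 0.1], [40.3, 66.4, 130], 0],
    [[0.2, -0.1, 0.1], [40.3, 66.4, 146], 0],
    [[0.2, -0.1, 0.1], [40.3, 66.4, 146], 0],
    [[0.2, -0.1, 0.1], [40.3, 66.4, 146], 0],
    [[0.2, -0.1, 0.1], [40.3, 66.4, 146], 0],
    [[0.2, -0.1, 0.1], [40.3, 66.4, 146], 0]
  ]
}}

```text
clock: 3.45
eef_pos: [567.9, 165.4, 136.9]
tcp_rot: [3.138, -0.001, 1.848]
contact_force: [0.2, 0.3, 0.2]
opening: 0.003
```

```bash
python3 w.py w2
python3 - <<'E'
import pickle
from h import *
s,f=pickle.load(open("w2.pkl","rb"))
print(mv(s,[567,165.2,104],105.9))
im=f["color"][:,:,::-1].copy()
a=np.radians(15.86);Rm=np.array([[np.cos(a),-np.sin(a)],[np.sin(a),np.cos(a)]])
for hx,hy,c in((55,105,(0,0)),(20,30,(0,47)),(20,30,(0,-47))):
    L=(np.array([[hx,hy],[hx,-hy],[-hx,-hy],[-hx,hy]])+c)@Rm.T+[554.1,210.5]
    q=proj(f,np.c_[L,np.full(4,100)],s);cv2.polylines(im,[q.round().astype(int)],True,(0,0,255),1)
cv2.imwrite("pics/w2o.png",im)
E
```

```text
clock 3.45
eef_pos [567.87605321 165.3639875  136.92678133]
tcp_rot [ 3.13804299e+00 -1.14166595e-03  1.84799675e+00]
contact_force [0.16668765 0.26219609 0.2134499 ]
opening 0.0029519992911711426
qpos [2.80170041e-01 4.04509885e-01 1.79121115e+00 1.39829354e-03
 9.42319046e-01 2.15157476e-03]
(array([ 0.2 , -0.07, -0.02]), array([ 0. , -1. , 32.9]))
```

View pics/w2o.png

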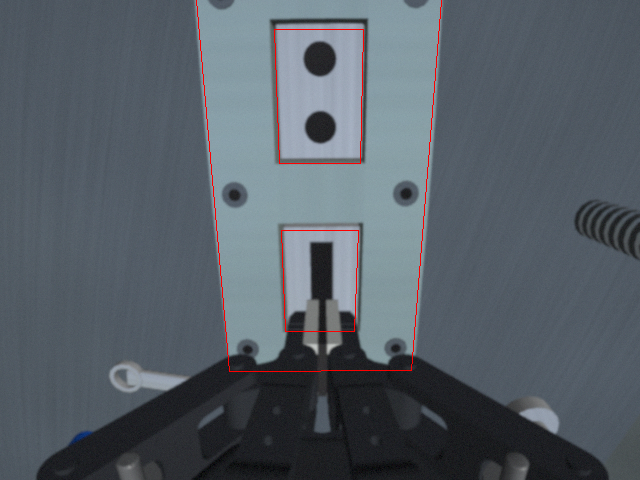

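Call:
{"api": "play_rows", "payload": {
  "moves": [
    [[0.1, 0, 0], [0, -0.7, 15], 0],
    [[0.1, 0, 0], [0, -0.7, 28], 0],
    [[0.1, 0, 0], [0, -0.7, 33], 0],
    [[0.1, 0, 0], [0, -0.7, 34], 0],
    [[0.1, 0, 0], [0, -0.7, 34], 0],
    [[0.1, 0, 0], [0, -0.7, 34], 0]
  ]
}}

```text
clock: 4.1
eef_pos: [567.4, 165.3, 102.9]
tcp_rot: [3.14, -0.001, 1.848]
contact_force: [-0.1, -0.1, 0.6]
opening: 0.002
```

Call:
{"api": "play_rows", "payload": {
  "moves": [
    [[0, 0, 0], [0, 0, 2], 0],
    [[0, 0, 0], [0, 0, 4], 0],
    [[0, 0, 0], [0, 0, 5], 0],
    [[0, 0, 0], [0, 0, 5], 0],
    [[0, 0, 0], [0, 0, 5], 0]
  ]
}}

```text
clock: 4.6
eef_pos: [567.7, 165.4, 98.6]
tcp_rot: [3.139, -0.001, 1.848]
contact_force: [-1.6, -0.2, 5.8]
opening: 0.003
```

Call:
{"api": "play_rows", "payload": {
  "moves": [
    [[0, 0, 0], [0, 0, 2], 0],
    [[0, 0, 0], [0, 0, 4], 0],
    [[0, 0, 0], [0, 0, 5], 0],
    [[0, 0, 0], [0, 0, 5], 0],
    [[0, 0, 0], [0, 0, 5], 0],
    [[0, 0, 0], [0, 0, 5], 0]
  ]
}}

```text
clock: 5.2
eef_pos: [567.8, 165.4, 94.3]
tcp_rot: [3.138, -0.001, 1.848]
contact_force: [-2.0, -1.0, 6.2]
opening: -0.001
```

```bash
python3 w.py w3; python3 w.py w3
```

```text
clock 5.2
eef_pos [567.83931656 165.423559    94.30048504]
tcp_rot [ 3.13849152e+00 -1.15541187e-03  1.84803282e+00]
contact_force [-2.01084573 -1.01997721  6.19986482]
opening -0.0010348191640567356
qpos [2.80275399e-01 4.61127827e-01 1.81729113e+00 1.51206660e-03
 8.60069624e-01 2.05603031e-03]
clock 5.25
eef_pos [567.8476569  165.42086363  94.29888483]
tcp_rot [ 3.13848182e+00 -1.11179644e-03  1.84804649e+00]
contact_force [-2.35342743 -1.32000287  7.51241495]
opening 0.0002407882294802911
qpos [2.80292413e-01 4.61135173e-01 1.81728301e+00 1.45447687e-03
 8.60060795e-01 2.09680904e-03]
```

Call:
{"api": "play_rows", "payload": {
  "moves": [
    [[0, 0, 0], [0, 0, 1], 0],
    [[0, 0, 0], [0, 0, 1], 0],
    [[0, 0, 0], [0, 0, 1], 0],
    [[0, 0, 0], [0, 0, 1], 0],
    [[0, 0, 0], [0, 0, 1], 0]
  ]
}}

```text
clock: 5.8
eef_pos: [567.9, 165.4, 94.0]
tcp_rot: [3.138, -0.001, 1.848]
contact_force: [-3.5, -0.6, 7.2]
opening: -0.002
```

Call:
{"api": "play_rows", "payload": {
  "moves": [
    [[0, 0, 0], [0, 0, -15], 0],
    [[0, 0, 0], [0, 0, -50], 0],
    [[0, 0, 0], [0, 0, -85], 0],
    [[0, 0, 0], [0, 0, -100], 0],
    [[0, 0, 0], [0, 0, -100], 0.3],
    [[0, 0, 0], [0, 0, -100], 0.8],
    [[0, 0, 0], [0, 0, -100], 1],
    [[0, 0, 0], [0, 0, -100], 1],
    [[0, 0, 0], [0, 0, -100], 1],
    [[0, 0, 0], [0, 0, -100], 1]
  ]
}}

```text
clock: 6.8
eef_pos: [567.3, 165.1, 193.3]
tcp_rot: [3.139, -0.001, 1.848]
contact_force: [-0.6, -0.5, 0.0]
opening: 0.993
```

```bash
python3 w.py w4; python3 - <<'E'
from rig import r
import cv2
from h import *
f=r.grab_frame("side");cv2.imwrite("pics/side4.png",f["color"][:,:,::-1])
E
```

```text
clock 6.8
eef_pos [567.31905106 165.13367692 193.3050761 ]
tcp_rot [ 3.13936226e+00 -1.08420876e-03  1.84802742e+00]
contact_force [-0.64568451 -0.47719674  0.04584896]
opening 0.9929803687380615
qpos [2.80087027e-01 3.38049455e-01 1.74667926e+00 1.23928881e-03
 1.05463079e+00 2.24670033e-03]
```

View pics/w4.png

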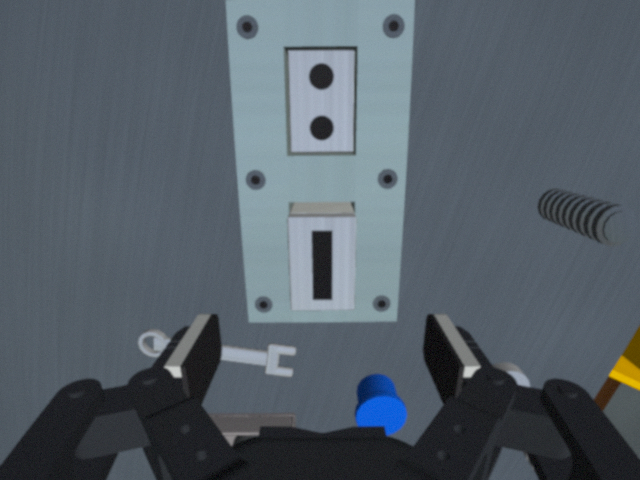

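View pics/side4.png

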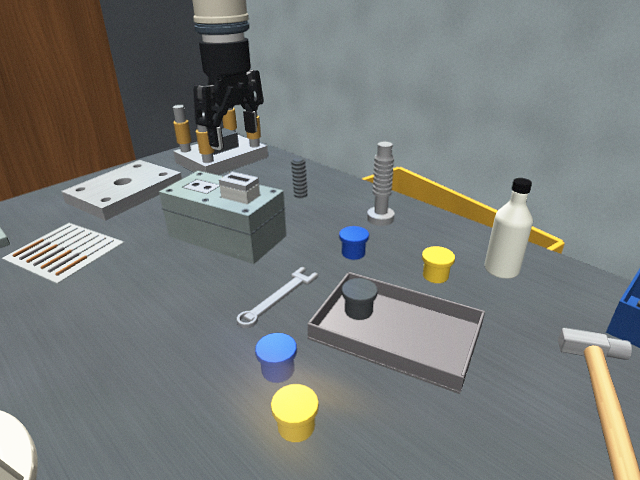

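The insert has sprung up: its top face spans (290,215) to (356,310), and the round insert is still flush. I'll measure it and then grasp.

```bash
python3 - <<'E'
import pickle
from h import *
s,f=pickle.load(open("w4.pkl","rb"))
for z in (135,):print(fitrect(f,np.array([(356,214),(357,310),(291,311),(289,216.)]),20,30,z,s))
print(onz(f,[[322,265]],135,s),mv(s,[567.5,164.5,105],105.9))
E
```

```text
(array([567.8, 167.9]), np.float64(16.85), array([ 1.1,  1.4, -1.1, -1.2,  1.3, -1.2, -1.3,  0.6]))
[[567.10954467 167.52708345 135.        ]] (array([ 0.13, -0.06, -0.02]), array([-0.8, -0.2, 88.3]))
```

Call:
{"api": "play_rows", "payload": {
  "moves": [
    [[0, 0, 0], [0.4, 0.1, 30], 1],
    [[0, 0, 0], [0.6, 0.1, 60], 1],
    [[0, 0, 0], [0.6, 0.1, 80], 1],
    [[0.1, 0, 0], [0.6, 0.1, 89], 1],
    [[0.1, 0, 0], [0.6, 0.1, 89], 1],
    [[0.1, 0, 0], [0.6, 0.1, 89], 1],
    [[0.1, 0, 0], [0.6, 0.1, 89], 0.6],
    [[0.1, 0, 0], [0.6, 0.1, 89], 0.4],
    [[0.1, 0, 0], [0.6, 0.1, 89], 0.2],
    [[0.1, 0, 0], [0.6, 0.1, 89], 0.2],
    [[0.1, 0, 0], [0.6, 0.1, 89], 0.2],
    [[0.1, 0, 0], [0.6, 0.1, 89], 0.2],
    [[0.1, 0, 0], [0.6, 0.1, 89], 0.2]
  ],
  "newtons": 60
}}

```text
clock: 8.2
eef_pos: [567.9, 166.0, 104.8]
tcp_rot: [3.14, -0.001, 1.848]
contact_force: [0.5, 0.1, 2.4]
opening: 0.459
```

```bash
python3 w.py w5
```

```text
clock 8.2
eef_pos [567.88518792 166.03371318 104.83365483]
tcp_rot [ 3.13988897e+00 -1.08405621e-03  1.84806015e+00]
contact_force [0.45669765 0.1100568  2.43199876]
opening 0.4594142706006981
qpos [2.81284818e-01 4.47602008e-01 1.80983935e+00 1.39480051e-03
 8.82443743e-01 3.13676969e-03]
```

View pics/w5.png

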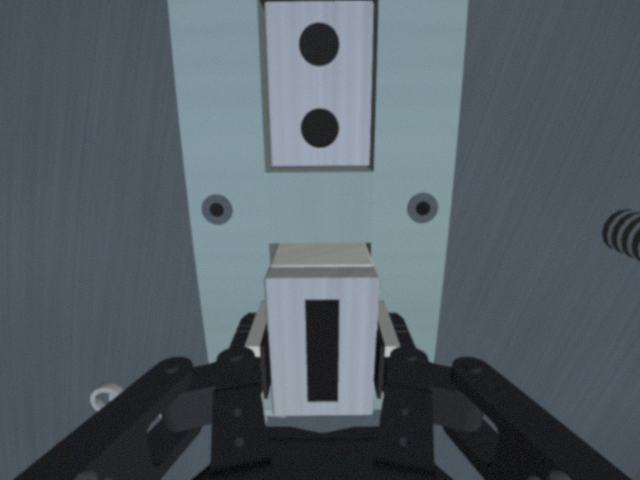

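The insert is gripped squarely between the pads (opening 0.46 ≈ 40 mm). Lifting straight up.

Call:
{"api": "play_rows", "payload": {
  "moves": [
    [[0, 0, 0], [0, 0, -8], 0.2],
    [[0, 0, 0], [0, 0, -20], 0.2],
    [[0, 0, 0], [0, 0, -35], 0.2],
    [[0, 0, 0], [0, 0, -50], 0.2],
    [[0, 0, 0], [0, 0, -65], 0.2],
    [[0, 0, 0], [0, 0, -80], 0.2],
    [[0, 0, 0], [0, 0, -95], 0.2],
    [[0, 0, 0], [0, 0, -100], 0.2],
    [[0, 0, 0], [0, 0, -100], 0.2],
    [[0, 0, 0], [0, 0, -100], 0.2]
  ]
}}

```text
clock: 9.25
eef_pos: [567.4, 165.8, 204.4]
tcp_rot: [3.141, -0.001, 1.848]
contact_force: [0.0, -0.9, -4.1]
opening: 0.456
```

```bash
python3 w.py w6;python3 - <<'E'
from rig import r
import cv2
from h import *
f=r.grab_frame("side");cv2.imwrite("pics/side6.png",f["color"][:,:,::-1])
s=r.sense()
a=np.radians(17.1);c=np.array([567.9,-196.9])
t=c-45*np.array([-np.sin(a),np.cos(a)]);print(t)
for z in(205,90):print(mv(s,[*t,z],107.1-18))
print(mv(s,[*t,205],107.1))
E
```

```text
clock 9.25
eef_pos [567.40551955 165.77294025 204.35548453]
tcp_rot [ 3.14065981e+00 -1.08156247e-03  1.84801413e+00]
contact_force [ 0.01079408 -0.89068362 -4.05373052]
opening 0.45603496893520845
qpos [2.81085823e-01 3.27307383e-01 1.73505219e+00 1.22333470e-03
 1.07829637e+00 3.29060220e-03]
[ 581.13181464 -239.91068567]
(array([-0.  , -0.06, 16.79]), array([-394. ,  -97.6,   -1.5]))
(array([-0.  , -0.06, 16.79]), array([-394.1,  -97.7,  113.5]))
(array([ 0.01, -0.06, -1.21]), array([-394. ,  -97.6,   -1.5]))
```

View pics/side6.png

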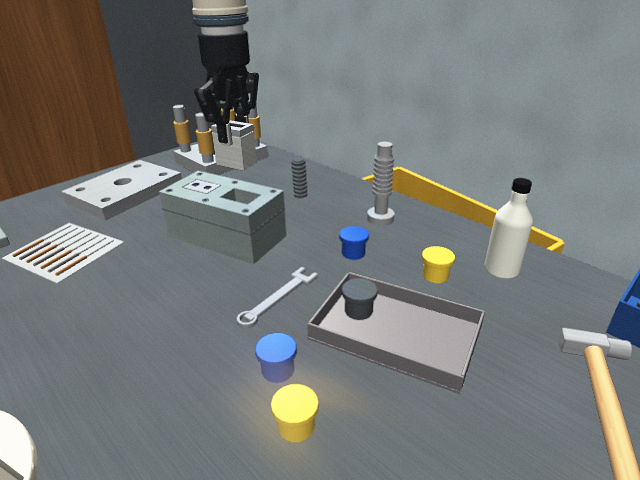

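View pics/w6.png

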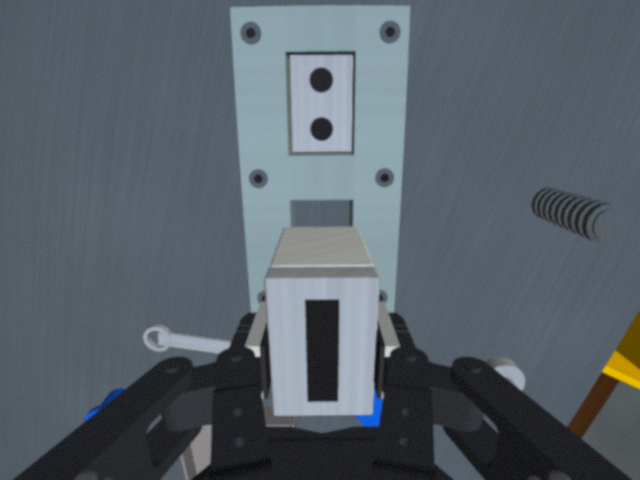

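Call:
{"api": "play_rows", "payload": {
  "moves": [
    [[0, 0, 0], [-15, -4, 0], 0.2],
    [[0, 0, 0], [-45, -11, 0], 0.2],
    [[0, 0, 0], [-80, -20, 0], 0.2],
    [[0, 0, 0], [-115, -28, 0], 0.2],
    [[0, 0, 0], [-150, -37, 0], 0.2],
    [[0, 0, 0], [-185, -46, 0], 0.2],
    [[0, 0, 0], [-220, -54, 0], 0.2],
    [[0, 0, 0], [-255, -63, 0], 0.2],
    [[0, 0, -1], [-290, -72, 0], 0.2],
    [[0, 0, -1], [-325, -80, 0], 0.2],
    [[0, 0, -1], [-355, -88, 0], 0.2],
    [[0, 0, -1], [-380, -94, 0], 0.2],
    [[0, 0, -1.2], [-390, -97, 0], 0.2],
    [[0, 0, -1.2], [-394, -97.6, 0], 0.2],
    [[0, 0, -1.2], [-394, -97.6, 0], 0.2],
    [[0, 0, -1.2], [-394, -97.6, 0], 0.2],
    [[0, 0, -1.2], [-394, -97.6, 0], 0.2],
    [[0, 0, -1.2], [-394, -97.6, 0], 0.2]
  ]
}}

```text
clock: 11.15
eef_pos: [581.3, -239.1, 203.5]
tcp_rot: [3.141, -0.001, 1.87]
contact_force: [-0.8, -0.6, -4.3]
opening: 0.456
```

```bash
python3 w.py w7;python3 - <<'E'
from rig import r
import cv2
from h import *
f=r.grab_frame("side");cv2.imwrite("pics/side7.png",f["color"][:,:,::-1])
s=r.sense();print(mv(s,[581,-240,70],107.1))
E
```

```text
clock 11.15
eef_pos [ 581.25005097 -239.07736425  203.53973827]
tcp_rot [ 3.14147021e+00 -1.22412680e-03  1.87007740e+00]
contact_force [-0.76498338 -0.57750394 -4.25458387]
opening 0.45584115020537164
qpos [-3.93166226e-01  3.85015745e-01  1.65156859e+00  1.14163466e-03
  1.10569584e+00 -6.92959615e-01]
(array([ 0.01, -0.06,  0.03]), array([ -0.7,  -0.5, 133.6]))
```

View pics/side7.png

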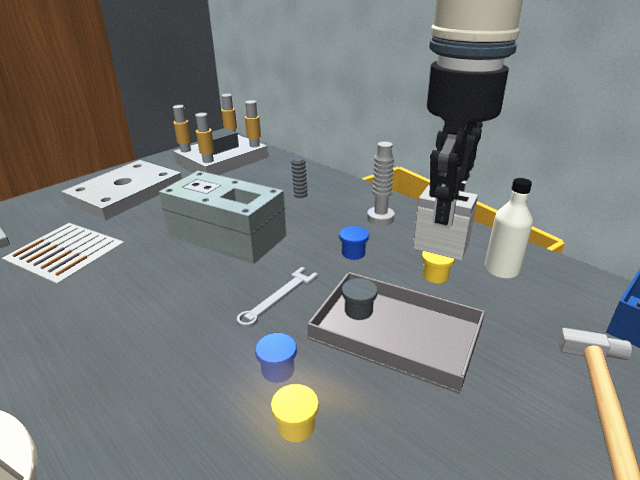

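View pics/w7.png

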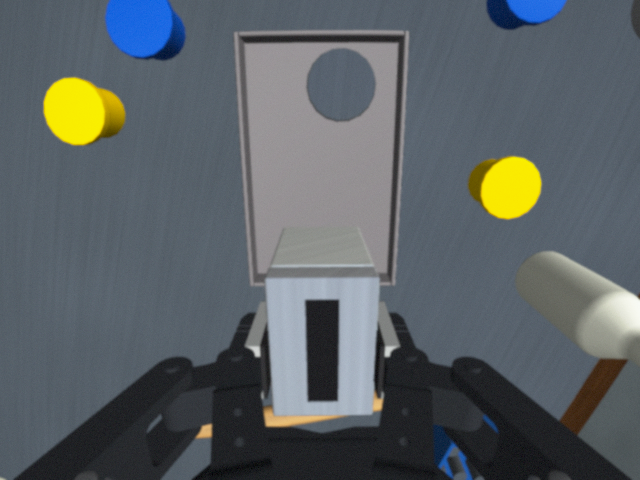

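```bash
python3 - <<'E'
import pickle
from h import *
s,f=pickle.load(open("w7.pkl","rb"))
print(fitrect(f,np.array([(408,32),(395.5,285),(250,286),(236.5,33.)]),70,110,30,s))
E
```

```text
(array([ 568.4, -194.9]), np.float64(17.27), array([ 2.1, -0.4, -0.1,  1.2,  0.4,  0.6, -2.4, -0.6]))
```

The tray pose agrees from both cameras, and the insert hangs over the tray's free half. Descending.

Call:
{"api": "play_rows", "payload": {
  "moves": [
    [[0, 0, 0], [0, 0, 15], 0.2],
    [[0, 0, 0], [0, 0, 40], 0.2],
    [[0, 0, 0], [0, 0, 70], 0.2],
    [[0, 0, 0], [0, 0, 100], 0.2],
    [[0, 0, 0], [0, 0, 125], 0.2],
    [[0, 0, 0], [0, 0, 140], 0.2],
    [[0, 0, 0], [0, 0, 150], 0.2],
    [[0, 0, 0], [0, 0, 153], 0.2],
    [[0, 0, 0], [0, 0, 153], 0.2],
    [[0, 0, 0], [0, 0, 153], 0.2],
    [[0, 0, 0], [0, 0, 153], 0.2]
  ]
}}

```text
clock: 12.35
eef_pos: [582.0, -239.5, 51.7]
tcp_rot: [3.14, 0.0, 1.87]
contact_force: [-0.5, 0.6, -4.5]
opening: 0.454
```

```bash
python3 - <<'E'
from rig import r
import cv2
from h import *
f=r.grab_frame("side");cv2.imwrite("pics/side8.png",cv2.resize(f["color"][200:420,270:530,::-1],None,fx=3,fy=2.7)[:600])
s=r.sense();print(s["eef_pos"],s["contact_force"],s["tcp_rot"])
E
```

```text
[ 581.83874126 -239.4514502    51.5420543 ] [ 0.57295966  0.18147303 -4.29295981] [ 3.14017101e+00 -8.73506641e-05  1.86970027e+00]
```

View pics/side8.png

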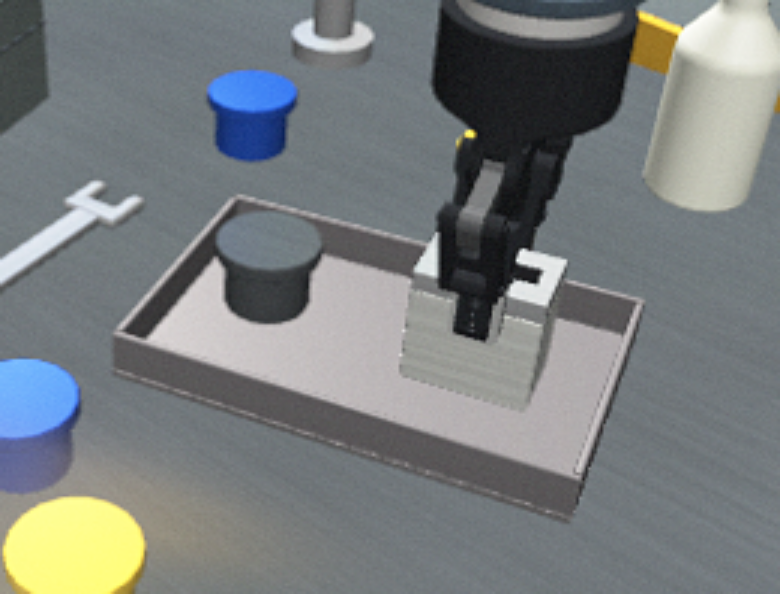

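The insert is just above the tray floor with no contact yet (force is about −4.4 N, its weight). Creeping down.

Call:
{"api": "play_rows", "payload": {
  "moves": [
    [[0, 0, 0], [0, 0, 1], 0.2],
    [[0, 0, 0], [0, 0, 2], 0.2],
    [[0, 0, 0], [0, 0, 3], 0.2],
    [[0, 0, 0], [0, 0, 4], 0.2],
    [[0, 0, 0], [0, 0, 5], 0.2],
    [[0, 0, 0], [0, 0, 5.5], 0.2],
    [[0, 0, 0], [0, 0, 5.5], 0.2],
    [[0, 0, 0], [0, 0, 5.5], 0.2]
  ]
}}

```text
clock: 13.2
eef_pos: [581.9, -239.5, 46.0]
tcp_rot: [3.14, -0.0, 1.87]
contact_force: [0.3, 0.4, -3.8]
opening: 0.458
```

Call:
{"api": "play_rows", "payload": {
  "moves": [
    [[0, 0, 0], [0, 0, 0.4], 0.2],
    [[0, 0, 0], [0, 0, 0.8], 0.2],
    [[0, 0, 0], [0, 0, 1.2], 0.2],
    [[0, 0, 0], [0, 0, 1.2], 0.2],
    [[0, 0, 0], [0, 0, 1.2], 0.2]
  ]
}}

```text
clock: 13.7
eef_pos: [581.9, -239.5, 45.0]
tcp_rot: [3.14, 0.0, 1.87]
contact_force: [-0.1, 1.4, -1.3]
opening: 0.456
```

Call:
{"api": "play_rows", "payload": {
  "moves": [
    [[0, 0, 0], [0, 0, 0.3], 0.2],
    [[0, 0, 0], [0, 0, 0.5], 0.2],
    [[0, 0, 0], [0, 0, 0.5], 0.2],
    [[0, 0, 0], [0, 0, 0.5], 0.2]
  ]
}}

```text
clock: 14.1
eef_pos: [581.9, -239.5, 44.9]
tcp_rot: [3.14, 0.0, 1.87]
contact_force: [-3.4, 0.4, 5.8]
opening: 0.457
```

Contact with the floor. Releasing gradually, then straight up.

Call:
{"api": "play_rows", "payload": {
  "moves": [
    [[0, 0, 0], [0, 0, 0], 0.46],
    [[0, 0, 0], [0, 0, 0], 0.5],
    [[0, 0, 0], [0, 0, 0], 0.6],
    [[0, 0, 0], [0, 0, 0], 0.75],
    [[0, 0, 0], [0, 0, 0], 0.85],
    [[0, 0, 0], [0, 0, 0], 0.85],
    [[0, 0, 0], [0, 0, 0], 0.85],
    [[0, 0, 0], [0, 0, -5], 0.85],
    [[0, 0, 0], [0, 0, -20], 0.85],
    [[0, 0, 0], [0, 0, -50], 0.85],
    [[0, 0, 0], [0, 0, -90], 0.85],
    [[0, 0, 0], [0, 0, -130], 0.85],
    [[0, 0, 0], [0, 0, -150], 0.85],
    [[0, 0, 0], [0, 0, -150], 0.85],
    [[0, 0, 0], [0, 0, -150], 0.85],
    [[0, 0, 0], [0, 0, -150], 0.85]
  ],
  "newtons": 20
}}

```text
clock: 15.7
eef_pos: [580.9, -239.3, 194.0]
tcp_rot: [3.141, -0.001, 1.87]
contact_force: [0.0, 0.3, 0.0]
opening: 0.851
```

```bash
python3 w.py w9; python3 - <<'E'
from rig import r
import cv2
f=r.grab_frame("side");cv2.imwrite("pics/side9.png",f["color"][:,:,::-1])
E
```

```text
clock 15.7
eef_pos [ 580.94722618 -239.29128055  194.03350101]
tcp_rot [ 3.14132337e+00 -9.32399542e-04  1.86975152e+00]
contact_force [0.03373408 0.31008881 0.00389109]
opening 0.8509985392194616
qpos [-3.93594008e-01  3.94110942e-01  1.66074642e+00  1.00478562e-03
  1.08712359e+00 -6.93016505e-01]
```

View pics/w9.png

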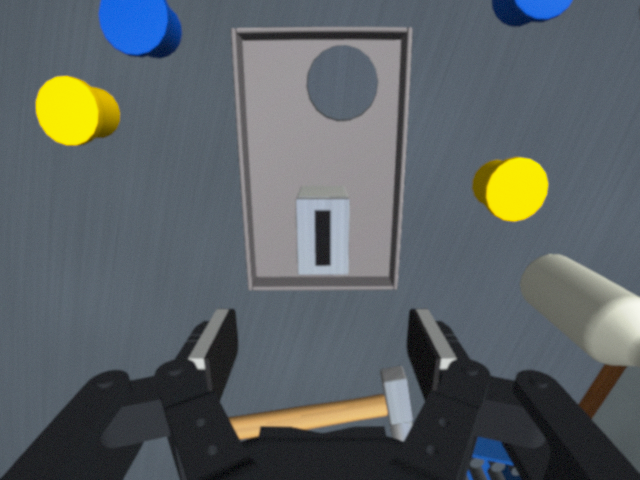

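View pics/side9.png

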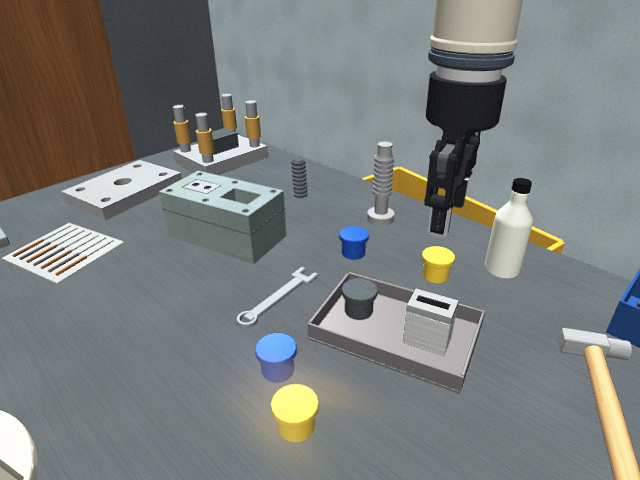

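The insert stands upright in the tray (side view at (430,322)), clear of the walls and the bush. The gripper is free, and everything else is where it was.

```bash
python3 - <<'E'
from rig import r
print(r.sign_off())
E
```

```text
the job is handed in; nothing more can be done
None
```

The slotted insert now stands upright on the tray floor, in the half away from the worn bush, and I have handed the job in at about 15.8 s.

I pressed it down about 6 mm with the fingers shut and held it for over half a second. When I withdrew, it sprang up. I gripped it across its 40 mm width at 60 N, drew it straight up out of the bay and lowered it until the force showed floor contact. That reading was about 6 N, including a small lateral part of about 3 N. Then I opened the fingers and rose clear.

**Last checks:**
- **Gripper:** it is clear, at about 194 mm height, with a force reading near 0 N.
- **Insert:** the wrist and side pictures show it upright and clear of the tray walls and bush.
- **Other objects:** the round-hole insert is still flush in its bay. The bush, wrench, guide post and look-alikes appear unmoved. I judged this by eye from the pictures and did not measure it.

**Disagreements:**
- The two fits of the tray differed by about 2 mm.
- The fit of the raised insert was about 3 mm off the holder-based estimate in y, so I aimed between them.

No check failed.

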